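Clear the slumped platter and hold the thickness probe on its marked spot

TASK

Somebody has left a mug in the slumped glass platter: take it out and hang it by its handle on the hook of the bench stand. Then take the thickness probe from its holder and hold its tip in the middle of the ring drawn on the platter's turned-up side, square to the sloping glass there, with only light pressure, the sprung tip pushed in about halfway (never lean hard on the glass). Finish while still holding the probe there in the gripper, steady, with the mug still hanging; leave everything else on the bench where it is.

Things in the scene. Friction and masses are not known exactly. Their poses are not given: they have to be found in the camera images.
- mug: Empty white enamel mug with a dark rim, standing on the platter's floor. Straight wall 64 mm across outside, 85 mm tall, about 0.14 kg. Origin under the centre of its base, z up. D-shaped handle on its +y side, in its y-z plane: bar 7 mm thick, standing out to 67.5 mm from the axis; its opening is 28 mm wide (y = 32 to 60.5 mm) and 45 mm high (z = 19.5 to 64.5 mm).
- mug_loop (a point): Centre of the opening of the mug's handle: 46.3 mm from the mug's axis along its +y, 42 mm above its base. Axes as the mug's.
- hook_stand: Black steel hook stand, fixed: round foot 110 mm across, post 14 mm thick, 225 mm tall over its ball. Origin under the foot's centre, on the post's axis, z up. Its one hook is an 8 mm round bar, axis at 200 mm height, that points level along the stand's -x to 88 mm from the post; there it turns up, its tip ending 105 mm from the post with its top at 216 mm.
- hook_seat (a point): Top of the hook's level bar, 50 mm from the post's axis, 204 mm above the bench. Axes as the stand's (the hook points along -x).
- platter: Slumped opal glass platter on its bisque kiln mould, fixed, 240 x 260 mm. Flat floor 130 (x) x 260 (y) mm, top face 36 mm above the bench; along both long edges (+x and -x) the glass turns up in a flat side 60 mm wide that rises outwards at 25 degrees to 61 mm height. Origin on the bench under its centre, z up.
- mark: The spot to measure: a black pen ring, 26 mm across, with four short ticks outside it, drawn on the platter's turned-up +x side. Origin at the centre of the ring on the glass surface; z is the outward normal of the glass there (25 degrees off vertical, leaning to the platter's -x), x points up the slope, y along the platter's y.
- probe: Hand-held thickness probe, 147 mm long, 0.19 kg, upright in its holder. Origin on its axis at the underside of its body (the shoulder resting on the holder's top), z away from the tip. Body 30 mm along x, 24 mm along y (two flat sides with rubber pads, to grip), up to z = 97 mm. Below: steel nose 16 mm across to z = -38 mm, then a sprung rubber tip 9 mm across to z = -50 mm.
- probe_tip (a joint): How far the probe's sprung tip is pushed in (m): 0 out, 0.009 fully in. About 1.1 N moves it off its stop, plus 0.45 N for each mm; about 3 N at half travel, 5 N fully in.
- probe_end (a point): Centre of the end face of the probe's sprung tip, 50 mm below the probe's origin along its axis when the tip is out; moves in with the tip.
- holder: Grey bench holder of the probe, fixed: block 70 x 70 mm on an 84 mm square rubber foot, 60 mm tall, with a 17.5 mm upright through hole in the middle in which the probe's nose stands. Origin under its centre. The probe lifts straight out (its nose and tip reach 50 mm down the hole).
- jar_tall: bystander: closed jar, 54 mm across, 100 mm tall, origin under its base
- jar_wide: bystander: closed jar, 68 mm across, 75 mm tall, origin under its base
- cup: bystander: small white plastic cup, 60 mm across the rim, 52 mm tall, origin under its base
- water: bystander: water bottle, 64 mm across, 200 mm tall, origin under its base
- pliers: bystander: running pliers lying flat, 190 mm long, origin underneath, jaws to its +x
- strip_a: bystander: flat glass strip 160 x 22 x 4 mm, long side along its x, origin under its middle
- strip_b: bystander: flat glass strip 140 x 26 x 4 mm, long side along its x, origin under its middle
- pen: bystander: paint pen lying flat, 118 mm long, 13 mm thick, along its x, origin underneath
Mind the look-alikes: they are no part of the job. Leave any yellow look-alike of the hook_stand alone. Leave any orange look-alike of the mug alone.

How it is judged:
By the outcome, as a careful person would: the job done as asked, in the order asked, and still so for the second after the job is handed in, while the arm keeps its last pose, push and grip.
It also fails if it takes over 61 s, if anything falls off the work surface, if the arm or the gripper's body presses on something with over 40 N, if the wrist force passes 120 N, or if a joint passes its speed limit or range.

ROBOT

A 6-joint arm with a two-finger parallel gripper is mounted at the origin on the work surface. World frame = base frame: x ahead of the robot, y to its left, z up, the work surface at z = 0. Lengths are in mm, angles in rad, forces in N, time in s.
With the tool pointing down it reaches from about 350 to 850 mm from the base axis. Payload 8.1 kg.
Tool frame: the origin (TCP) lies on the mounting face of the last link; the fingertips stand 186 mm ahead of it and the grasp point (between the pads) lies 167 mm ahead of it; z points along the fingers, y is the line along which they close (so a half turn about z gives the same grasp; the last joint's range is limited). The gripper opens to 93 mm and grips with 3 to 60 N. Pads are 15 mm wide; open, the fingers measure 128 mm over their backs; the gripper's body (75 mm by 188 mm) begins 65 mm behind the grasp point.
Start: joints at [1.04, 0.13, 1.488, -0, 1.523, -0.085], TCP at [258.689, 541.375, 404.735] pointing down, gripper open.
Joint ranges: [-2.96, 2.96], [-0.89, 2.26], [0.02, 2.5], [-1.34, 4.48], [0, 2.73], [-2.66, 2.66]. Speed limits (rad/s): [2.39, 2.39, 2.79, 3.14, 3.14, 3.14].

INTERFACE

Orientations are given as [roll, pitch, yaw] about the fixed x, y, z axes, in that order (R = Rz(yaw) Ry(pitch) Rx(roll)).
In Python, from bench import ctrl, eyes, ticket, find_in, masks_of gives the robot as it stands. The module is installed in compiled form; this text tells all that it offers.
- The arm moves only by the tool drive_tool, never from a script. Its argument "plan" is a list of rows, each an object of numbers: "tx", "ty", "tz": the shift along the tool's x, y, z scaled (see below); "ax", "ay", "az": the turn, a rotation vector about the tool's x, y, z scaled (see below); "grip": the finger opening in mm, from 0 to 93. A call has 1 to 12 rows; each row is the pose to reach, as a shift and turn from the pose commanded when the call began, along the tool's axes at that moment; what a row does not reach only later rows make up. The controller multiplies each number of a shift by 0.15 m and each number of a turn by 90 degrees. A row lasts 1/10 s, in which the tool goes at most 50 mm and 8.59 degrees, less where a joint would pass 70% of its speed; a pose out of reach is approached as far as the arm can. A call with a number of a shift or a turn outside -1 to 1 is refused whole. A call with a gripper value outside its range is refused whole. The fingers move at their own pace and stop on an object; "squeeze" is the grip in N (left out, the last holds). Time passes only in rows, so rows that repeat a pose let the fingers close. It gives the time, the measured TCP pose, the force, the opening and the grip force at its end, in the units of the state.
- ctrl.observe(): the state, without advancing time (a new reading comes with each control period).
- eyes.snapshot(name): name is "scene" or "top"; returns a dict with "image" (400x640x3 uint8, red, green, blue), "z_map" (400x640 float32, mm along the optical axis (not along the pixel's ray), 0 where there is no reading), "camera_matrix" (3x3 intrinsics, pixels), "k1" (the pictures are not rectified: a ray, as slopes to the right and down, at radius r is drawn at 1 + k1 r^2 times it, then the intrinsics apply), "world_from_camera" (4x4, takes a point from camera to world coordinates). Camera axes: x right, y down, z forward; pixel columns grow to the right and rows downward; lengths in mm; the calibration is good to about 2 mm. A picture is of the moment at which its call begins.
- ticket.close_job(): hands the job in; it is judged then, once.
Trained networks look in the newest picture that a camera, given by its name, has taken for a name from the list of things; names that differ only in an ending like _2 or _b are one class to them, and where a whole thing is asked for, a point or a joint stands for the part that bears it (a point fixed in the world has none). Each returns a list of dicts, best first, with "confidence" (0 to 1); they miss things now and then, are a little off and sometimes report something else, mostly with a low value. They report only what shows in the picture. A call takes as long as a camera call. They do not tell look-alikes from the thing itself.
- find_in(camera, query): "extent" ([left, top, right, bottom] in pixels, round what is visible of it).
- masks_of(camera, query): "mask" (400x640 bool, what is visible of it) and "extent" ([left, top, right, bottom] in pixels, round what is visible of it).
The state is a dict: "clock": time; "q": joint angles; "joint_vel": joint speeds; "joint_efforts": joint torques, N m; "ee_pos": TCP position; "eef_rot": TCP orientation; "force": force on the tool from outside, world axes, zero at the start; "ft_torque": the same for the moment, N m; "grip_width": opening from 0.0 (shut) to 1.0 (fully open); "grasp_force": force on a finger pad.
Only numpy, scipy, OpenCV 4.12 (cv2) and the standard library are available. Lean on these libraries where they do the work, as an engineer would, in place of code of your own. Each camera call takes 0.05 s, during which the arm holds its last target. There are 200 camera calls.

## Working session

There is one attempt and no reset: what is moved stays moved. The work goes in short steps, Python scripts to look and compute and a tool call to move; the robot and the scene stay as the last step left them, time stands still between calls to the robot, and variables do not carry over. Pictures are saved under pics/ and viewed, at most 10 in all, crops included, and the job is handed in when it is done.

Besides the shell and the picture viewer there is one more tool, called after "Request:" as a command line: name --argument value ..., lists and objects as JSON in quotes. drive_tool: Moves the arm, as the interface text tells. Shifts and turns lie within -1 to 1; 1 stands for 0.15 m of shift or 90 degrees of turn. Its arguments: {"type":"object","properties":{"plan":{"type":"array","items":{"type":"object","properties":{"tx":{"type":"number","minimum":-1,"maximum":1},"ty":{"type":"number","minimum":-1,"maximum":1},"tz":{"type":"number","minimum":-1,"maximum":1},"ax":{"type":"number","minimum":-1,"maximum":1},"ay":{"type":"number","minimum":-1,"maximum":1},"az":{"type":"number","minimum":-1,"maximum":1},"grip":{"type":"number"}}}},"squeeze":{"type":"number"}},"required":["plan"]}

```bash
mkdir -p pics; cat > h.py <<'E'
import numpy as np, cv2
from bench import ctrl, eyes, ticket, find_in, masks_of
from scipy.spatial.transform import Rotation as R
def cloud(s):
    K=s["camera_matrix"];h,w=s["z_map"].shape
    v,u=np.mgrid[:h,:w].astype(float)
    xd=(u-K[0,2])/K[0,0];yd=(v-K[1,2])/K[1,1];rd=np.hypot(xd,yd);r=rd.copy()
    for _ in range(15): r=rd/(1+s["k1"]*r*r)
    f=np.where(rd>0,r/np.maximum(rd,1e-9),1)
    z=s["z_map"];P=np.stack([xd*f*z,yd*f*z,z],-1)
    T=s["world_from_camera"];W=P@T[:3,:3].T+T[:3,3]
    W[z<=0]=np.nan
    return W
E
cat > a.py <<'E'
from h import *
print(ctrl.observe())
for c in ("scene","top"):
    s=eyes.snapshot(c);W=cloud(s);np.savez(f"{c}.npz",W=W,im=s["image"],T=s["world_from_camera"],K=s["camera_matrix"],k1=s["k1"])
    cv2.imwrite(f"pics/{c}0.png",s["image"][:,:,::-1])
    print(c,s["world_from_camera"].round(2).tolist(),s["k1"],s["camera_matrix"].tolist())
    for q in ("mug","hook_stand","platter","mark","probe","holder","jar_tall","jar_wide","cup","water","pliers","strip_a","strip_b","pen"):
        for d in masks_of(c,q)[:3]:
            p=W[d["mask"]];p=p[~np.isnan(p[:,0])]
            if len(p): print(q,round(d["confidence"],2),np.round(d["extent"]).astype(int).tolist(),"med",np.median(p,0).round(),"lo",np.percentile(p,2,axis=0).round(),"hi",np.percentile(p,98,axis=0).round())
E
python3 a.py
```

```text
{'clock': 0.0, 'q': array([ 1.03960909e+00,  1.31148791e-01,  1.48931041e+00,  1.57177385e-05,
        1.52298602e+00, -8.53809642e-02]), 'joint_vel': array([-0.00035352, -0.00075663,  0.00016552, -0.00016265,  0.00021066,
       -0.00105878]), 'joint_efforts': array([ 4.56569087e-04, -5.59826446e+01, -4.91768432e+01,  7.70048727e-02,
        3.50936246e-02, -1.21655262e-04]), 'ee_pos': array([258.55773407, 541.16894882, 403.67742613]), 'eef_rot': array([-3.13974818e+00, -1.73622747e-04,  2.69578545e+00]), 'force': array([ 0.60514165, -0.33698742, -0.45634252]), 'ft_torque': array([-0.01762615,  0.02811666,  0.01326798]), 'grasp_force': 0.0, 'grip_width': 1.0002446679617716}
scene [[-0.84, 0.45, -0.31, 867.9], [0.55, 0.7, -0.46, 564.58], [0.01, -0.56, -0.83, 1211.22], [0.0, 0.0, 0.0, 1.0]] 0.014774376084054993 [[382.6703568224849, 0.0, 319.9889682133629], [0.0, 382.6703568224849, 199.16979600922443], [0.0, 0.0, 1.0]]
mug 0.83 [442, 258, 475, 289] med [212. 404.  53.] lo [175. 347.   2.] hi [237. 436.  89.]
mug 0.65 [303, 220, 323, 252] med [542.  32.  84.] lo [510.  -3.  35.] hi [570
[... 3376 characters left out ...]
7.]
strip_a 0.74 [461, 205, 476, 256] med [ 439. -475.    3.] lo [ 364. -491.   -3.] hi [ 515. -457.    8.]
strip_a 0.71 [284, 178, 316, 201] med [540.  32.  52.] lo [504.  -3.  34.] hi [564.  81. 123.]
strip_a 0.63 [408, 182, 457, 232] med [ 516. -339.   13.] lo [ 444. -400.   -2.] hi [ 570. -291.  220.]
strip_b 0.74 [461, 205, 476, 256] med [ 439. -475.    3.] lo [ 364. -491.   -3.] hi [ 515. -457.    8.]
strip_b 0.71 [284, 178, 316, 201] med [540.  32.  52.] lo [504.  -3.  34.] hi [564.  81. 123.]
strip_b 0.63 [408, 182, 457, 232] med [ 516. -339.   13.] lo [ 444. -400.   -2.] hi [ 570. -291.  220.]
pen 0.42 [292, 114, 325, 127] med [762.  40.  11.] lo [742. -12.   3.] hi [778.  78.  16.]
```

View pics/scene0.png

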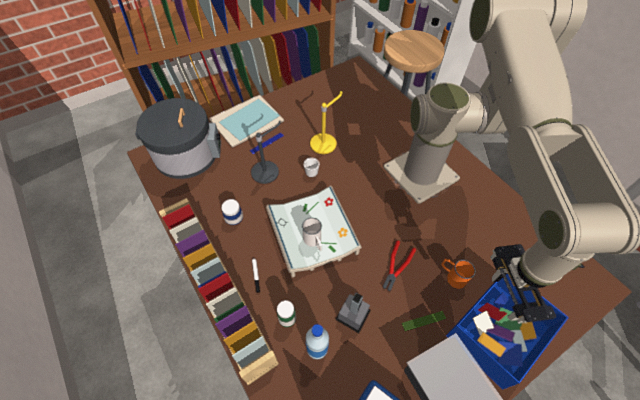

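View pics/top0.png

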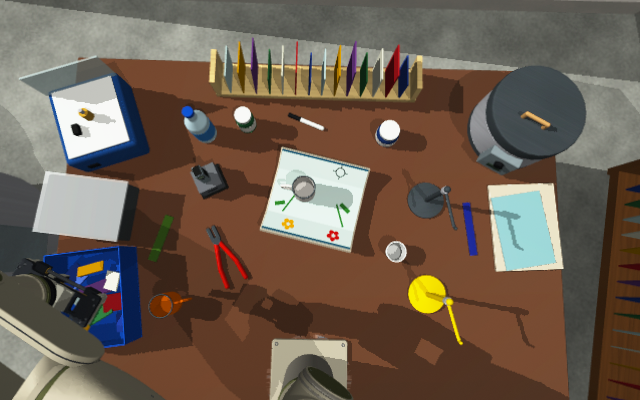

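The pictures show the white mug in the platter (scene 313,235; top 303,188). The black stand is at top 447,195 with its hook pointing down to about 453,228. The ring is at top 340,172, and the probe in its holder is at top 205,178. The yellow stand and orange mug are the look-alikes. Next I'll fit precise poses.

```bash
cat > b.py <<'E'
from h import *
from scipy.optimize import least_squares
def sel(W,c,r,z0,z1):
    P=W.reshape(-1,3);P=P[~np.isnan(P[:,0])]
    return P[(np.hypot(P[:,0]-c[0],P[:,1]-c[1])<r)&(P[:,2]>z0)&(P[:,2]<z1)]
for c in ("scene","top"):
    d=np.load(c+".npz");W=d["W"];print("==",c)
    t=sel(W,(500,0),450,-8,8);A=np.c_[t[:,:2],np.ones(len(t))];print("table plane",np.linalg.lstsq(A,t[:,2],rcond=None)[0].round(4),"std",t[:,2].std().round(2))
    p=sel(W,(540,25),60,112,130)
    p=p[p[:,2]<126]
    f=least_squares(lambda x:np.hypot(p[:,0]-x[0],p[:,1]-x[1])-31,[540,25],loss="soft_l1");print("mug rim",len(p),f.x.round(1),np.median(p[:,2]).round(1))
    ctr=f.x
    q=sel(W,ctr,85,50,110);rr=np.hypot(*(q[:,:2]-ctr).T);q=q[(rr>38)&(rr<80)];
    if len(q):
        a=np.arctan2(*(q[:,:2]-ctr).T[::-1]);print("handle n",len(q),np.degrees(np.median(a)).round(1),np.degrees(a).round().astype(int)[:30].tolist(),q[:,2].round().astype(int)[:30].tolist())
    # stand
    b=sel(W,(530,-335),70,216,232);print("ball",len(b),b.mean(0).round(1) if len(b) else 0)
    hk=sel(W,(480,-335),125,188,222);print("hook pts",len(hk));print(hk[np.argsort(hk[:,0])][::max(1,len(hk)//25)].round().astype(int).tolist())
    ft=sel(W,(530,-335),120,6,18);
    g=least_squares(lambda x:np.maximum(np.hypot(ft[:,0]-x[0],ft[:,1]-x[1])-54,0),ft.mean(0)[:2]);print("foot",len(ft),ft.mean(0).round(1),g.x.round(1))
    # probe body top
    pb=sel(W,(565,315),60,149,165);
    if len(pb): r=cv2.minAreaRect(pb[:,:2].astype(np.float32));print("probe top",len(pb),pb.mean(0).round(1),r)
    pb=sel(W,(565,315),60,70,165);r=cv2.minAreaRect(pb[:,:2].astype(np.float32));print("probe all",len(pb),pb.mean(0).round(1),r)
    hb=sel(W,(565,315),80,54,66);r=cv2.minAreaRect(hb[:,:2].astype(np.float32));print("holder top",len(hb),hb.mean(0).round(1),r)
    # platter: points minus mug
    pl=sel(W,(515,-3),190,22,66);pl=pl[np.hypot(pl[:,0]-ctr[0],pl[:,1]-ctr[1])>72]
    def res(x):
        cx,cy,th,dz=x;dx=pl[:,0]-cx;dy=pl[:,1]-cy;u=dx*np.cos(th)+dy*np.sin(th);v=-dx*np.sin(th)+dy*np.cos(th)
        zz=36+np.clip(np.abs(u)-65,0,55)*np.tan(np.radians(25))+dz
        return np.r_[pl[:,2]-zz]
    best=min((least_squares(res,[515,-3,th,0],loss="soft_l1",f_scale=2) for th in (-.4,-.2,0,.2)),key=lambda f:f.cost)
    x=best.x;print("platter",x.round(3),np.median(abs(res(x))).round(2))
    u=(pl[:,0]-x[0])*np.cos(x[2])+(pl[:,1]-x[1])*np.sin(x[2]);v=-(pl[:,0]-x[0])*np.sin(x[2])+(pl[:,1]-x[1])*np.cos(x[2]);ok=abs(res(x))<3
    print("u range",np.percentile(u[ok],[.5,99.5]).round(1),"v",np.percentile(v[ok],[.5,99.5]).round(1))
d=np.load("top.npz");im=d["im"][:,:,::-1]
cr=[(320,155,360,185),(265,165,325,210),(180,155,240,200),(400,175,460,235)]
tiles=[cv2.resize(im[b:e,a:c],(400,300),interpolation=cv2.INTER_CUBIC) for a,b,c,e in cr]
cv2.imwrite("pics/crop1.png",np.vstack([np.hstack(tiles[:2]),np.hstack(tiles[2:])]))
d=np.load("scene.npz");im=d["im"][:,:,::-1]
cr=[(255,185,335,245),(285,210,345,255),(330,280,390,325),(235,115,295,190)]
tiles=[cv2.resize(im[b:e,a:c],(400,300),interpolation=cv2.INTER_CUBIC) for a,b,c,e in cr]
cv2.imwrite("pics/crop2.png",np.vstack([np.hstack(tiles[:2]),np.hstack(tiles[2:])]))
E
python3 b.py
```

```text
== scene
table plane [ 0.0012  0.0013 -0.6517] std 2.62
mug rim 97 [539.1  28.2] 120.7
handle n 44 82.5 [-32, 88, 81, 86, 79, 82, 87, 81, 84, -19, 81, 82, 86, -17, 81, 84, -14, -14, 82, 83, 86, 83, 84, 86, 81, 84, -4, 80, 84, 88] [50, 108, 107, 105, 106, 108, 105, 107, 110, 52, 101, 107, 107, 51, 108, 105, 52, 51, 98, 103, 102, 96, 103, 56, 101, 98, 53, 55, 56, 53]
ball 17 [ 528.4 -337.3  221.7]
hook pts 93
[[426, -365, 205], [429, -359, 207], [432, -362, 201], [437, -361, 204], [441, -361, 202], [449, -356, 199], [454, -352, 206], [459, -351, 204], [466, -352, 207], [470, -354, 203], [474, -354, 200], [481, -349, 203], [486, -348, 202], [492, -344, 203], [497, -350, 201], [503, -340, 203], [508, -346, 200], [512, -343, 205], [518, -338, 214], [520, -333, 193], [522, -334, 198], [524, -333, 221], [525, -331, 193], [527, -333, 197], [528, -334, 218], [530, -334, 203], [532, -334, 220], [533, -332, 217], [533, -339, 216], [535, -334, 196], [536, -335, 211]]
foot 413 [ 528.8 -333.8   12.2] [ 521.  -336.7]
probe top 87 [567.2 315.4 156.2] ((566.5401611328125, 314.630859375), (30.52599716
[... 1229 characters left out ...]
5, -346, 209], [516, -334, 198], [518, -340, 221], [519, -335, 212], [521, -338, 219], [523, -331, 199], [526, -339, 218], [528, -333, 203]]
foot 876 [ 520.4 -339.1   11.8] [ 524.1 -344.1]
probe top 100 [563.4 310.3 154.8] ((564.279541015625, 311.19732666015625), (29.142253875732422, 24.119810104370117), 26.30268096923828)
probe all 206 [561.  306.3 132.4] ((563.7838134765625, 310.7265319824219), (30.247440338134766, 24.900327682495117), 27.866127014160156)
holder top 392 [561.  305.7  58.6] ((564.5892333984375, 311.7957763671875), (70.7902603149414, 70.19912719726562), 26.012073516845703)
platter [ 5.1459e+02  5.3600e-01 -2.2300e-01 -1.6360e+00] 1.9
u range [-121.9  120.8] v [-138.1  121.6]
```

View pics/crop1.png

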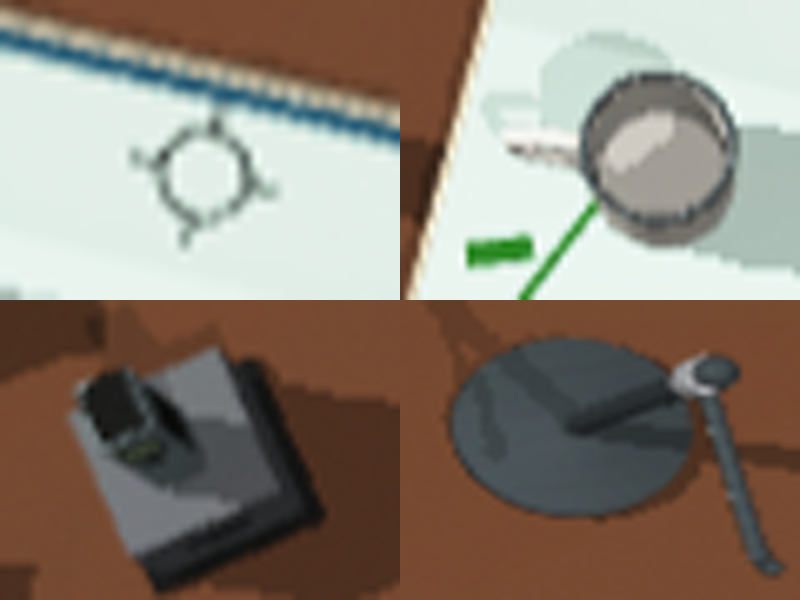

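View pics/crop2.png

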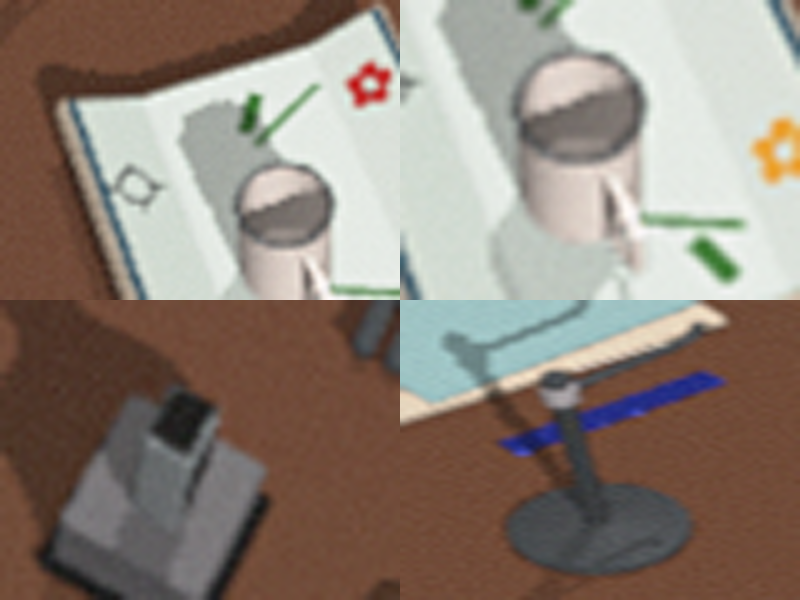

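```bash
cat >> h.py <<'E'
def pose():
    s=ctrl.observe();return np.array(s["ee_pos"]),R.from_euler("xyz",s["eef_rot"]),s
def rel(p,Rt):
    "numbers for drive_tool from the present pose to TCP p, rotation Rt"
    p0,R0,s=pose()
    return (R0.inv().apply(np.array(p)-p0)/150).round(3).tolist(),((R0.inv()*Rt).as_rotvec()/(np.pi/2)).round(3).tolist()
def down(yawdeg): return R.from_euler("xyz",[np.pi,0,np.radians(yawdeg)])
E
python3 - <<'E'
from h import *
for c,(u,v) in (("top",(339.8,171.7)),("scene",(281.9,221.9))):
    W=np.load(c+".npz")["W"]
    u,v=int(round(u)),int(round(v));p=W[v-3:v+4,u-3:u+4].reshape(-1,3);p=p[~np.isnan(p[:,0])]
    print(c,np.median(p,0).round(1),p.mean(0).round(1))
    # platter side plane around
    q=W[v-9:v+10,u-9:u+10].reshape(-1,3);m=np.median(p,0);q=q[np.linalg.norm(q-m,axis=1)<17];A=np.c_[q[:,:2],np.ones(len(q))];k=np.linalg.lstsq(A,q[:,2],rcond=None)[0];print("slope deg",np.degrees(np.arctan(np.hypot(*k[:2]))).round(1),"az",np.degrees(np.arctan2(k[1],k[0])).round(1))
p0,R0,s=pose();print(rel([537,27.3,400],down(83)))
E
```

```text
top [594.6 -78.4  48.9] [594.4 -78.3  49.2]
slope deg 24.0 az -10.4
scene [594.6 -76.8  48.5] [593.9 -77.4  48.6]
slope deg 23.9 az -6.8
([-3.152, -2.292, 0.032], [-0.0, 0.0, 0.794])
```

Request:
drive_tool --plan '[{"tx": -1,"ty": -0.73,"tz": 0},{"tx": -1,"ty": -0.73,"tz": 0},{"tx": -1,"ty": -0.73,"tz": 0},{"tx": -1,"ty": -0.73,"tz": 0},{"tx": -1,"ty": -0.73,"tz": 0}]'

```text
$.plan[0]: bad value
```

Request:
drive_tool --plan '[{"tx": -1,"ty": -0.73,"tz": 0},{"tx": -1,"ty": -0.73,"tz": 0},{"tx": -1,"ty": -0.73,"tz": 0},{"tx": -1,"ty": -0.73,"tz": 0},{"tx": -1,"ty": -0.73,"tz": 0}]'

```text
$.plan[0]: bad value
```

```bash
python3 -c "
from h import *
p,r,s=pose();print(p,s['eef_rot'],s['q'],s['clock']);print(rel([537,27.3,340],down(83)))"
```

```text
[258.70722806 541.35641791 404.73870963] [-3.14157203e+00  1.99495776e-05  2.69574253e+00] [ 1.03956428e+00  1.30381602e-01  1.48821366e+00 -2.16606194e-05
  1.52301625e+00 -8.53808893e-02] 1.5
([-3.152, -2.292, 0.432], [-0.0, 0.0, 0.794])
```

Request:
drive_tool --plan '[{"tx": -1,"ty": -0.73,"tz": 0,"ax": 0,"ay": 0,"az": 0,"grip": 93},{"tx": -1,"ty": -0.73,"tz": 0,"ax": 0,"ay": 0,"az": 0,"grip": 93},{"tx": -1,"ty": -0.73,"tz": 0,"ax": 0,"ay": 0,"az": 0,"grip": 93},{"tx": -1,"ty": -0.73,"tz": 0,"ax": 0,"ay": 0,"az": 0,"grip": 93},{"tx": -1,"ty": -0.73,"tz": 0,"ax": 0,"ay": 0,"az": 0,"grip": 93}]'

```text
clock: 2.0
ee_pos: [348.6, 374.8, 405.0]
eef_rot: [-3.141, 0.001, 2.692]
force: [0.1, 0.4, 0.5]
grip_width: 1.0
grasp_force: 0.0
```

Request:
drive_tool --plan '[{"tx": -1,"ty": -0.73,"tz": 0,"ax": 0,"ay": 0,"az": 0,"grip": 93},{"tx": -1,"ty": -0.73,"tz": 0,"ax": 0,"ay": 0,"az": 0,"grip": 93},{"tx": -1,"ty": -0.73,"tz": 0,"ax": 0,"ay": 0,"az": 0,"grip": 93},{"tx": -1,"ty": -0.73,"tz": 0,"ax": 0,"ay": 0,"az": 0,"grip": 93},{"tx": -1,"ty": -0.73,"tz": 0,"ax": 0,"ay": 0,"az": 0,"grip": 93}]'

```text
clock: 2.5
ee_pos: [436.5, 211.7, 404.9]
eef_rot: [-3.141, 0.001, 2.692]
force: [-0.9, -0.5, 0.4]
grip_width: 1.0
grasp_force: 0.0
```

Request:
drive_tool --plan '[{"tx": -1,"ty": -0.73,"tz": 0,"ax": 0,"ay": 0,"az": 0.4,"grip": 93},{"tx": -1,"ty": -0.73,"tz": 0,"ax": 0,"ay": 0,"az": 0.4,"grip": 93},{"tx": -1,"ty": -0.73,"tz": 0,"ax": 0,"ay": 0,"az": 0.4,"grip": 93},{"tx": -1,"ty": -0.73,"tz": 0,"ax": 0,"ay": 0,"az": 0.4,"grip": 93},{"tx": -1,"ty": -0.73,"tz": 0,"ax": 0,"ay": 0,"az": 0.4,"grip": 93}]'

```text
clock: 3.0
ee_pos: [524.5, 48.7, 404.6]
eef_rot: [-3.142, 0.001, 2.059]
force: [-0.7, 0.4, -0.4]
grip_width: 0.996
grasp_force: 0.0
```

```bash
python3 -c "
from h import *
p,r,s=pose();print(p,s['eef_rot'],s['q'],s['clock']);print(rel([537,27.3,340],down(83)))"
```

```text
[524.4648547   48.68626091 404.59092082] [-3.14155232e+00  7.87514497e-04  2.05893326e+00] [-4.53380751e-03 -6.84861533e-02  1.69147596e+00 -7.13918875e-04
  1.51826592e+00 -4.92633358e-01] 3.0
([-0.165, 0.007, 0.431], [0.0, 0.0, 0.389])
```

Request:
drive_tool --plan '[{"tx": -0.165,"ty": 0.007,"tz": 0.43,"ax": 0,"ay": 0,"az": 0.389,"grip": 93},{"tx": -0.165,"ty": 0.007,"tz": 0.43,"ax": 0,"ay": 0,"az": 0.389,"grip": 93},{"tx": -0.165,"ty": 0.007,"tz": 0.43,"ax": 0,"ay": 0,"az": 0.389,"grip": 93},{"tx": -0.165,"ty": 0.007,"tz": 0.43,"ax": 0,"ay": 0,"az": 0.389,"grip": 93},{"tx": -0.165,"ty": 0.007,"tz": 0.43,"ax": 0,"ay": 0,"az": 0.389,"grip": 93},{"tx": -0.165,"ty": 0.007,"tz": 0.43,"ax": 0,"ay": 0,"az": 0.389,"grip": 93}]'

```text
clock: 3.6
ee_pos: [535.7, 31.0, 340.4]
eef_rot: [3.141, -0.0, 1.462]
force: [0.0, -0.0, -0.2]
grip_width: 1.0
grasp_force: 0.0
```

```bash
python3 - <<'E'
from h import *
s=eyes.snapshot("scene");W=cloud(s)
p,r,st=pose();print(p,st['eef_rot'])
cv2.imwrite("pics/s1.png",cv2.resize(s["image"][170:290,250:410,::-1],(800,600),interpolation=cv2.INTER_CUBIC))
P=W.reshape(-1,3);P=P[~np.isnan(P[:,0])]
L=r.inv().apply(P-p)
for z0,z1 in ((105,125),(125,145),(145,165),(165,190)):
    m=(L[:,2]>z0)&(L[:,2]<z1)&(abs(L[:,0])<40)&(abs(L[:,1])<80);q=L[m];
    a=q[q[:,1]>0];b=q[q[:,1]<0]
    for k in (a,b):
        if len(k):print(z0,len(k),np.percentile(k,[3,50,97],axis=0)[:,:2].round(1).tolist(), k[:,2].max().round(1))
E
```

```text
[535.74393194  30.78228818 340.4622393 ] [ 3.14129507e+00 -3.05280741e-04  1.46207032e+00]
105 8 [[-6.3, -45.6], [0.3, -44.6], [5.2, -43.9]] 123.4
125 16 [[-4.5, -57.4], [8.5, -48.0], [11.0, -43.6]] 143.9
145 17 [[4.5, 49.6], [8.8, 58.0], [10.2, 65.1]] 162.5
145 19 [[-3.4, -58.7], [8.2, -48.2], [10.2, -43.3]] 164.4
165 16 [[-4.0, 50.2], [8.2, 56.3], [9.8, 63.9]] 188.5
165 21 [[-3.1, -56.0], [8.1, -45.1], [10.4, -42.7]] 186.7
```

View pics/s1.png

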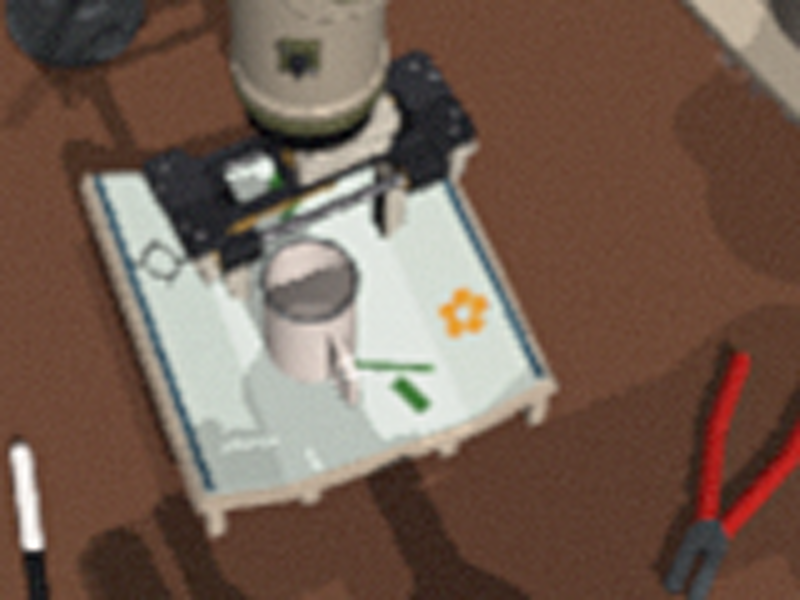

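The fingers straddle the mug (crop 310,290) and the path down is clear. The scene camera reads about 3 mm too far in x. Next: descend and grasp.

```bash
python3 -c "
from h import *
print(rel([535.5,27,274],down(83)))"
```

```text
([-0.025, 0.001, 0.443], [0.0, -0.0, 0.009])
```

Request:
drive_tool --plan '[{"tx": -0.025,"ty": 0,"tz": 0.2,"ax": 0,"ay": 0,"az": 0.009,"grip": 93},{"tx": -0.025,"ty": 0,"tz": 0.35,"ax": 0,"ay": 0,"az": 0.009,"grip": 93},{"tx": -0.025,"ty": 0,"tz": 0.443,"ax": 0,"ay": 0,"az": 0.009,"grip": 93},{"tx": -0.025,"ty": 0,"tz": 0.443,"ax": 0,"ay": 0,"az": 0.009,"grip": 80},{"tx": -0.025,"ty": 0,"tz": 0.443,"ax": 0,"ay": 0,"az": 0.009,"grip": 70},{"tx": -0.025,"ty": 0,"tz": 0.443,"ax": 0,"ay": 0,"az": 0.009,"grip": 55},{"tx": -0.025,"ty": 0,"tz": 0.443,"ax": 0,"ay": 0,"az": 0.009,"grip": 55},{"tx": -0.025,"ty": 0,"tz": 0.443,"ax": 0,"ay": 0,"az": 0.009,"grip": 55},{"tx": -0.025,"ty": 0,"tz": 0.443,"ax": 0,"ay": 0,"az": 0.009,"grip": 55},{"tx": -0.025,"ty": 0,"tz": 0.443,"ax": 0,"ay": 0,"az": 0.009,"grip": 55}]' --squeeze 15

```text
clock: 4.65
ee_pos: [535.9, 25.9, 275.1]
eef_rot: [3.14, -0.0, 1.442]
force: [-1.0, -0.2, 5.8]
grip_width: 0.668
grasp_force: 15.0
```

Request:
drive_tool --plan '[{"tx": 0,"ty": 0,"tz": -0.3,"ax": 0,"ay": 0,"az": 0,"grip": 55},{"tx": 0,"ty": 0,"tz": -0.6,"ax": 0,"ay": 0,"az": 0,"grip": 55},{"tx": 0,"ty": 0,"tz": -0.9,"ax": 0,"ay": 0,"az": 0,"grip": 55},{"tx": 0,"ty": 0,"tz": -0.9,"ax": 0,"ay": 0,"az": 0,"grip": 55},{"tx": 0,"ty": 0,"tz": -0.9,"ax": 0,"ay": 0,"az": 0,"grip": 55}]'

```text
clock: 5.15
ee_pos: [535.6, 25.9, 410.1]
eef_rot: [3.139, -0.0, 1.442]
force: [-0.1, 0.5, -2.9]
grip_width: 0.669
grasp_force: 15.0
```

```bash
python3 - <<'E'
from h import *
s=eyes.snapshot("scene");W=cloud(s)
p,r,st=pose();print(p,st['eef_rot'],st['grip_width'],st['force'],st['q'])
P=W.reshape(-1,3);P=P[~np.isnan(P[:,0])]
L=r.inv().apply(P-p)
from scipy.optimize import least_squares
m=(L[:,2]>155)&(L[:,2]<240)&(np.hypot(L[:,0],L[:,1])<85);q=L[m]
m2=(q[:,2]>200)&(q[:,2]<236)&(q[:,0]<36)
w=q[m2];f=least_squares(lambda x:np.hypot(w[:,0]-x[0],w[:,1]-x[1])-32,[0,0],loss="soft_l1");print("mug axis in tool",f.x,len(w))
h=q[(q[:,0]>40)];print("handle",len(h),np.median(h,0).round(1),np.percentile(h,[3,97],axis=0).round(1).tolist())
print("bottom z",np.percentile(q[:,2],98),"rim zmin",np.percentile(q[(q[:,0]>10)&(abs(q[:,1])<25)][:,2],2))
fi=L[(L[:,2]>150)&(L[:,2]<185)&(abs(L[:,0])<30)&(abs(L[:,1])>30)&(abs(L[:,1])<70)]
for k in (fi[fi[:,1]>0],fi[fi[:,1]<0]):
  if len(k):print("fing",len(k),np.percentile(k,[3,50,97],axis=0).round(1).tolist())
E
```

```text
[535.16280293  25.9408442  408.0734325 ] [-3.14099037e+00  9.36615855e-05  1.44231180e+00] 0.6688179458652194 [-0.21236767  0.35094558 -1.60032478] [-4.72548018e-02 -4.46071339e-02  1.66216750e+00 -4.45304745e-05
  1.52464018e+00  8.12318204e-02]
mug axis in tool [2.74236797 4.43147066] 182
handle 50 [ 56.9   4.2 180.9] [[40.4, 0.1, 162.6], [68.4, 7.3, 218.5]]
bottom z 233.8315706164279 rim zmin 157.48281924997832
fing 50 [[-1.6, 30.7, 150.9], [9.5, 39.0, 164.9], [20.1, 50.5, 183.8]]
fing 18 [[7.1, -41.9, 154.4], [8.4, -35.5, 165.0], [10.4, -31.2, 182.2]]
```

Request:
drive_tool --plan '[{"tx": -0.9,"ty": -0.4,"tz": 0,"ax": 0,"ay": 0,"az": 0.89,"grip": 55},{"tx": -0.9,"ty": -0.4,"tz": 0,"ax": 0,"ay": 0,"az": 0.89,"grip": 55},{"tx": -0.9,"ty": -0.4,"tz": 0,"ax": 0,"ay": 0,"az": 0.89,"grip": 55},{"tx": -0.9,"ty": -0.4,"tz": 0,"ax": 0,"ay": 0,"az": 0.89,"grip": 55},{"tx": -0.9,"ty": -0.4,"tz": 0,"ax": 0,"ay": 0,"az": 0.89,"grip": 55},{"tx": -0.9,"ty": -0.4,"tz": 0,"ax": 0,"ay": 0,"az": 0.89,"grip": 55},{"tx": -0.9,"ty": -0.4,"tz": 0,"ax": 0,"ay": 0,"az": 0.89,"grip": 55},{"tx": -0.9,"ty": -0.4,"tz": 0,"ax": 0,"ay": 0,"az": 0.89,"grip": 55},{"tx": -0.9,"ty": -0.4,"tz": 0,"ax": 0,"ay": 0,"az": 0.89,"grip": 55},{"tx": -0.9,"ty": -0.4,"tz": 0,"ax": 0,"ay": 0,"az": 0.89,"grip": 55},{"tx": -0.9,"ty": -0.4,"tz": 0,"ax": 0,"ay": 0,"az": 0.89,"grip": 55}]'

```text
clock: 6.3
ee_pos: [458.0, -100.1, 406.2]
eef_rot: [-3.14, 0.004, 0.044]
force: [0.3, -0.0, -1.7]
grip_width: 0.67
grasp_force: 15.0
```

```bash
python3 -c "
from h import *
p,r,s=pose();print(p,s['eef_rot'],s['q'],s['clock']);print(rel([377.8,-323.1,402.5],down(-77)),rel([377.8,-220,402.5],down(-77)))"
```

```text
[ 458.0011032  -100.08062098  406.21578251] [-3.140027    0.00411849  0.04362604] [-3.24556996e-01 -2.30172977e-01  1.83409530e+00 -2.16103082e-05
  1.54207632e+00  1.20261718e+00] 6.3
([-0.599, 1.462, 0.025], [0.001, 0.003, 0.883]) ([-0.569, 0.775, 0.026], [0.001, 0.003, 0.883])
```

Request:
drive_tool --plan '[{"tx": -0.569,"ty": 0.775,"tz": 0.026,"ax": 0,"ay": 0.003,"az": 0.883,"grip": 55},{"tx": -0.569,"ty": 0.775,"tz": 0.026,"ax": 0,"ay": 0.003,"az": 0.883,"grip": 55},{"tx": -0.569,"ty": 0.775,"tz": 0.026,"ax": 0,"ay": 0.003,"az": 0.883,"grip": 55},{"tx": -0.569,"ty": 0.775,"tz": 0.026,"ax": 0,"ay": 0.003,"az": 0.883,"grip": 55},{"tx": -0.569,"ty": 0.775,"tz": 0.026,"ax": 0,"ay": 0.003,"az": 0.883,"grip": 55},{"tx": -0.569,"ty": 0.775,"tz": 0.026,"ax": 0,"ay": 0.003,"az": 0.883,"grip": 55},{"tx": -0.569,"ty": 0.775,"tz": 0.026,"ax": 0,"ay": 0.003,"az": 0.883,"grip": 55},{"tx": -0.569,"ty": 0.775,"tz": 0.026,"ax": 0,"ay": 0.003,"az": 0.883,"grip": 55},{"tx": -0.569,"ty": 0.775,"tz": 0.026,"ax": 0,"ay": 0.003,"az": 0.883,"grip": 55},{"tx": -0.569,"ty": 0.775,"tz": 0.026,"ax": 0,"ay": 0.003,"az": 0.883,"grip": 55},{"tx": -0.569,"ty": 0.775,"tz": 0.026,"ax": 0,"ay": 0.003,"az": 0.883,"grip": 55}]'

```text
clock: 7.4
ee_pos: [378.2, -219.9, 403.4]
eef_rot: [-3.14, -0.001, -1.341]
force: [-0.4, 0.4, -2.4]
grip_width: 0.671
grasp_force: 15.0
```

```bash
python3 -c "
from h import *
p,r,s=pose();print(p,s['eef_rot'],s['q'],s['clock']);print(rel([377.8,-323.1,402.5],down(-77)))"
```

```text
[ 378.15736994 -219.9498306   403.38953882] [-3.14044455e+00 -1.37987707e-03 -1.34142970e+00] [-6.44109403e-01 -3.25048920e-01  1.91669837e+00 -6.01464201e-06
  1.54814817e+00  2.26811596e+00] 7.4
([0.669, 0.159, 0.007], [-0.001, -0.001, 0.002])
```

Request:
drive_tool --plan '[{"tx": 0.3,"ty": 0.159,"tz": 0.007,"ax": 0,"ay": 0,"az": 0.002,"grip": 55},{"tx": 0.55,"ty": 0.159,"tz": 0.007,"ax": 0,"ay": 0,"az": 0.002,"grip": 55},{"tx": 0.669,"ty": 0.159,"tz": 0.007,"ax": 0,"ay": 0,"az": 0.002,"grip": 55},{"tx": 0.669,"ty": 0.159,"tz": 0.007,"ax": 0,"ay": 0,"az": 0.002,"grip": 55},{"tx": 0.669,"ty": 0.159,"tz": 0.007,"ax": 0,"ay": 0,"az": 0.002,"grip": 55}]'

```text
clock: 7.9
ee_pos: [377.7, -323.1, 403.0]
eef_rot: [-3.14, -0.001, -1.345]
force: [0.8, -0.2, -1.4]
grip_width: 0.671
grasp_force: 15.0
```

```bash
python3 - <<'E'
from h import *
p,r,st=pose();print(p,st['eef_rot'],st['q'][5])
for c in ("scene","top"):
    s=eyes.snapshot(c);W=cloud(s)
    P=W.reshape(-1,3);P=P[~np.isnan(P[:,0])]
    L=r.inv().apply(P-p)
    h=L[(L[:,0]>40)&(L[:,0]<75)&(abs(L[:,1])<20)&(L[:,2]>155)&(L[:,2]<235)]
    print(c,"handle",len(h)); print(h[np.argsort(h[:,2])][::max(1,len(h)//14)].round().astype(int).tolist())
    hk=L[(L[:,0]>15)&(L[:,0]<85)&(L[:,1]<-25)&(L[:,1]>-145)&(L[:,2]>178)&(L[:,2]<215)]
    print("hook",len(hk)); print(hk[np.argsort(hk[:,1])][::max(1,len(hk)//16)].round().astype(int).tolist())
    if c=="scene": cr=s["image"][90:180,220:340,::-1]
    else: cr=s["image"][150:240,380:500,::-1]
    cv2.imwrite(f"pics/{c}2.png",cv2.resize(cr,(480,360),interpolation=cv2.INTER_CUBIC))
cv2.imwrite("pics/m2.png",cv2.resize(np.hstack([cv2.imread("pics/scene2.png"),cv2.imread("pics/top2.png")]),(800,300)))
E
```

```text
[ 377.66854813 -323.1101134   402.999113  ] [-3.13982998e+00 -1.12048688e-03 -1.34469431e+00] 2.104178446175302
scene handle 0
[]
hook 81
[[42, -145, 215], [44, -143, 186], [42, -141, 186], [42, -139, 204], [43, -136, 196], [46, -132, 212], [48, -123, 199], [47, -115, 199], [45, -106, 195], [47, -96, 203], [46, -87, 205], [43, -79, 198], [44, -69, 201], [48, -60, 200], [50, -49, 199], [49, -45, 202], [49, -39, 190]]
top handle 0
[]
hook 102
[[44, -144, 202], [53, -142, 184], [42, -140, 192], [44, -138, 183], [41, -138, 208], [39, -136, 194], [42, -134, 186], [46, -133, 183], [53, -131, 183], [43, -130, 212], [51, -129, 196], [46, -125, 200], [47, -120, 204], [50, -116, 201], [49, -111, 203], [49, -107, 205], [47, -67, 197]]
```

View pics/m2.png

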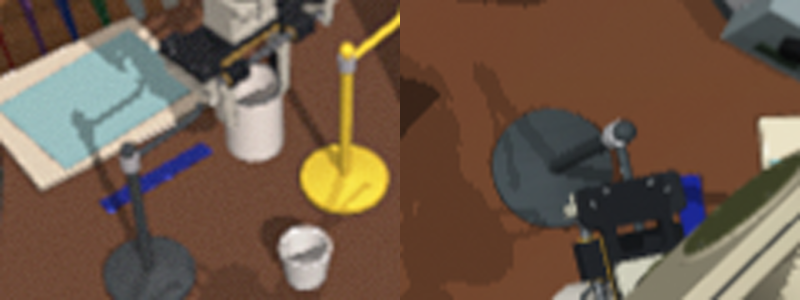

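Hook lies at tool x ≈ 47, z ≈ 200, in line with the handle opening. Both pictures show the mug (left crop 255,115) just ahead of the hook tip. Threading it on now.

Request:
drive_tool --plan '[{"tx": 0,"ty": -0.1,"tz": 0,"ax": 0,"ay": 0,"az": 0,"grip": 55},{"tx": 0,"ty": -0.2,"tz": 0,"ax": 0,"ay": 0,"az": 0,"grip": 55},{"tx": 0,"ty": -0.3,"tz": 0,"ax": 0,"ay": 0,"az": 0,"grip": 55},{"tx": 0,"ty": -0.33,"tz": 0,"ax": 0,"ay": 0,"az": 0,"grip": 55}]'

```text
clock: 8.4
ee_pos: [428.1, -311.2, 404.3]
eef_rot: [-3.138, -0.003, -1.344]
force: [-0.5, -0.0, -2.3]
grip_width: 0.667
grasp_force: 15.0
```

Request:
drive_tool --plan '[{"tx": 0,"ty": -0.08,"tz": 0,"ax": 0,"ay": 0,"az": 0,"grip": 55},{"tx": 0,"ty": -0.16,"tz": 0,"ax": 0,"ay": 0,"az": 0,"grip": 55},{"tx": 0,"ty": -0.17,"tz": 0,"ax": 0,"ay": 0,"az": 0,"grip": 55},{"tx": 0,"ty": -0.17,"tz": 0,"ax": 0,"ay": 0,"az": 0,"grip": 55}]'

```text
clock: 8.8
ee_pos: [451.3, -306.4, 404.1]
eef_rot: [-3.139, -0.003, -1.345]
force: [-0.7, -1.3, -1.8]
grip_width: 0.671
grasp_force: 15.0
```

```bash
python3 - <<'E'
from h import *
p,r,st=pose();print(p,st['eef_rot'],st['q'],st['force'],st['ft_torque'])
H=np.array([48.,0,199.5])  # hook axis in tool
hw=p+r.apply(H);print("hook pt",hw)
d=r.apply([0,1,0]);print("d",d)
for a in (30,45,60):
    # handle (tool x) must rise: rotate about d
    for sg in (1,-1):
        Rt=R.from_rotvec(d*np.radians(a)*sg)*r
        print(a,sg,"tool x",Rt.apply([1,0,0]).round(2),"TCP",(hw-Rt.apply(H)).round(1),rel(hw-Rt.apply(H),Rt))
E
```

```text
[ 451.33794327 -306.44914142  404.1285563 ] [-3.13921398e+00 -3.05128429e-03 -1.34521107e+00] [-6.90478312e-01 -1.85025075e-02  1.64379663e+00  2.87758045e-05
  1.51242974e+00  2.22552384e+00] [-0.69867    -1.29691283 -1.81369638] [0.13150718 0.08519778 0.04164609]
hook pt [ 462.67306152 -353.7199258   204.77651082]
d [-0.97465899 -0.22368327 -0.00237866]
30 1 tool x [ 0.19 -0.84  0.5 ] TCP [ 430.6 -215.6  353.1] ([-0.622, -0.0, 0.338], [-0.0, 0.333, -0.0])
30 -1 tool x [ 0.2  -0.85 -0.5 ] TCP [ 475.1 -409.9  401.7] ([0.708, 0.0, 0.018], [0.0, -0.333, -0.0])
45 1 tool x [ 0.16 -0.69  0.71] TCP [ 423.2 -182.9  311.4] ([-0.847, -0.0, 0.616], [0.0, 0.5, 0.0])
45 -1 tool x [ 0.16 -0.69 -0.7 ] TCP [ 486.1 -457.7  380.1] ([1.034, -0.0, 0.163], [0.0, -0.5, -0.0])
60 1 tool x [ 0.11 -0.49  0.87] TCP [ 418.5 -161.8  262.4] ([-0.992, -0.0, 0.942], [-0.0, 0.667, 0.0])
60 -1 tool x [ 0.11 -0.49 -0.86] TCP [ 495.5 -498.4  346.5] ([1.312, 0.0, 0.388], [0.0, -0.667, -0.0])
```

Request:
drive_tool --plan '[{"tx": -0.115,"ty": 0,"tz": 0.033,"ax": 0,"ay": 0.0556,"az": 0,"grip": 55},{"tx": -0.226,"ty": 0,"tz": 0.076,"ax": 0,"ay": 0.1111,"az": 0,"grip": 55},{"tx": -0.333,"ty": 0,"tz": 0.128,"ax": 0,"ay": 0.1667,"az": 0,"grip": 55},{"tx": -0.436,"ty": 0,"tz": 0.19,"ax": 0,"ay": 0.2222,"az": 0,"grip": 55},{"tx": -0.436,"ty": 0,"tz": 0.19,"ax": 0,"ay": 0.2222,"az": 0,"grip": 55}]'

```text
clock: 9.3
ee_pos: [435.4, -241.0, 373.6]
eef_rot: [-3.141, -0.352, -1.344]
force: [-0.3, 0.3, -1.8]
grip_width: 0.669
grasp_force: 15.0
```

```bash
python3 - <<'E'
from h import *
p,r,st=pose();print(p,st['q'],st['force'])
print("hook pt now",p+r.apply([48.,0,199.5]),"want [462.67 -353.72 204.78]", "d",r.apply([0,1,0]))
E
```

```text
[ 435.38639335 -241.04259716  373.59469482] [-0.51056231 -0.24580102  1.9282286  -0.2737526   1.22916847  2.46678947] [-0.31138628  0.32639899 -1.78978077]
hook pt now [ 461.03150598 -351.897267    202.83808332] want [462.67 -353.72 204.78] d [-9.74432218e-01 -2.24681150e-01 -4.82964027e-04]
```

Request:
drive_tool --plan '[{"tx": -0.115,"ty": 0,"tz": 0.033,"ax": 0,"ay": 0.0556,"az": 0,"grip": 55},{"tx": -0.226,"ty": 0,"tz": 0.076,"ax": 0,"ay": 0.1111,"az": 0,"grip": 55},{"tx": -0.226,"ty": 0,"tz": 0.076,"ax": 0,"ay": 0.1111,"az": 0,"grip": 55}]'

```text
clock: 9.6
ee_pos: [429.5, -214.8, 351.3]
eef_rot: [3.14, -0.524, -1.343]
force: [0.1, -0.3, -1.9]
grip_width: 0.668
grasp_force: 15.0
```

```bash
python3 - <<'E'
from h import *
p,r,st=pose();print(p,st['q'],st['force'])
print("hook pt now",p+r.apply([48.,0,199.5]),"want [462.67 -353.72 204.78]", "d",r.apply([0,1,0]))
E
```

```text
[ 429.48159913 -214.76910716  351.33855407] [-0.40964995 -0.31064875  2.04809001 -0.46454695  1.1193278   2.64933547] [ 0.10710974 -0.27381639 -1.94566333]
hook pt now [ 461.16072428 -352.59869168  202.6654608 ] want [462.67 -353.72 204.78] d [-0.97426582 -0.225398    0.00136289]
```

Request:
drive_tool --plan '[{"tx": -0.033,"ty": 0,"tz": 0.058,"ax": 0,"ay": 0,"az": 0,"grip": 55},{"tx": -0.053,"ty": 0,"tz": 0.092,"ax": 0,"ay": 0,"az": 0,"grip": 55},{"tx": -0.053,"ty": 0,"tz": 0.092,"ax": 0,"ay": 0,"az": 0,"grip": 55}]'

```text
clock: 9.9
ee_pos: [429.1, -218.6, 337.6]
eef_rot: [-3.139, -0.522, -1.347]
force: [0.4, -0.4, -1.2]
grip_width: 0.671
grasp_force: 15.0
```

Request:
drive_tool --plan '[{"tx": -0.013,"ty": 0,"tz": 0.023,"ax": 0,"ay": 0,"az": 0,"grip": 55},{"tx": -0.013,"ty": 0,"tz": 0.023,"ax": 0,"ay": 0,"az": 0,"grip": 55},{"tx": -0.013,"ty": 0,"tz": 0.023,"ax": 0,"ay": 0,"az": 0,"grip": 55}]'

```text
clock: 10.2
ee_pos: [428.9, -218.6, 334.7]
eef_rot: [-3.138, -0.523, -1.345]
force: [0.1, 1.0, -1.7]
grip_width: 0.667
grasp_force: 15.0
```

Request:
drive_tool --plan '[{"tx": -0.013,"ty": 0,"tz": 0.023,"ax": 0,"ay": 0,"az": 0,"grip": 55},{"tx": -0.013,"ty": 0,"tz": 0.023,"ax": 0,"ay": 0,"az": 0,"grip": 55},{"tx": -0.013,"ty": 0,"tz": 0.023,"ax": 0,"ay": 0,"az": 0,"grip": 55}]'

```text
clock: 10.5
ee_pos: [428.5, -219.0, 330.9]
eef_rot: [-3.138, -0.523, -1.343]
force: [0.3, 0.4, -0.6]
grip_width: 0.662
grasp_force: 15.0
```

Request:
drive_tool --plan '[{"tx": -0.01,"ty": 0,"tz": 0.017,"ax": 0,"ay": 0,"az": 0,"grip": 55},{"tx": -0.01,"ty": 0,"tz": 0.017,"ax": 0,"ay": 0,"az": 0,"grip": 55},{"tx": -0.01,"ty": 0,"tz": 0.017,"ax": 0,"ay": 0,"az": 0,"grip": 55}]'

```text
clock: 10.8
ee_pos: [428.4, -219.7, 328.8]
eef_rot: [-3.136, -0.523, -1.343]
force: [0.6, 0.4, 1.0]
grip_width: 0.669
grasp_force: 15.0
```

Request:
drive_tool --plan '[{"tx": 0,"ty": 0,"tz": 0,"ax": 0,"ay": 0,"az": 0,"grip": 55},{"tx": -0.004,"ty": 0,"tz": 0.03,"ax": 0,"ay": 0,"az": 0,"grip": 55},{"tx": -0.005,"ty": 0,"tz": 0.06,"ax": 0,"ay": 0,"az": 0,"grip": 55},{"tx": -0.005,"ty": 0,"tz": 0.1,"ax": 0,"ay": 0,"az": 0,"grip": 55},{"tx": -0.005,"ty": 0,"tz": 0.1,"ax": 0,"ay": 0,"az": 0,"grip": 55}]' --squeeze 4

```text
clock: 11.3
ee_pos: [429.2, -227.0, 314.1]
eef_rot: [-3.139, -0.52, -1.342]
force: [-0.2, -0.9, 0.0]
grip_width: 0.673
grasp_force: 4.0
```

```bash
python3 - <<'E'
from h import *
p,r,st=pose();print(p,st['force'],st['ft_torque'],st['grip_width'])
o=[]
for c in ("scene","top"):
    s=eyes.snapshot(c)
    cr=s["image"][90:180,220:340,::-1] if c=="scene" else s["image"][150:240,380:500,::-1]
    o.append(cv2.resize(cr,(400,300),interpolation=cv2.INTER_CUBIC))
cv2.imwrite("pics/m3.png",np.hstack(o))
E
```

```text
[ 429.16509194 -227.01238525  314.0868596 ] [-0.17762488 -0.86375973  0.01368415] [ 0.35293837  0.12294468 -0.01586854] 0.6726677420668704
```

View pics/m3.png

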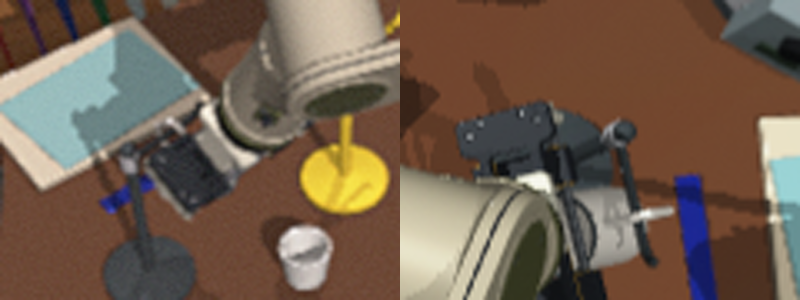

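The top picture shows the handle (right crop 645,212) straddling the hook bar, with the mug pivoting as I lower it. I'll carry on with the arc, then release.

Request:
drive_tool --plan '[{"tx": 0.005,"ty": 0,"tz": 0.04,"ax": 0,"ay": 0,"az": 0,"grip": 55},{"tx": 0.012,"ty": 0,"tz": 0.08,"ax": 0,"ay": 0,"az": 0,"grip": 55},{"tx": 0.022,"ty": 0,"tz": 0.11,"ax": 0,"ay": 0,"az": 0,"grip": 55},{"tx": 0.022,"ty": 0,"tz": 0.11,"ax": 0,"ay": 0,"az": 0,"grip": 55},{"tx": 0.022,"ty": 0,"tz": 0.11,"ax": 0,"ay": 0,"az": 0,"grip": 55}]' --squeeze 3

```text
clock: 11.9
ee_pos: [431.9, -237.6, 302.1]
eef_rot: [-3.138, -0.521, -1.342]
force: [-0.3, -0.6, -0.7]
grip_width: 0.672
grasp_force: 3.0
```

Request:
drive_tool --plan '[{"tx": 0,"ty": 0,"tz": 0,"ax": 0,"ay": 0,"az": 0,"grip": 64},{"tx": 0,"ty": 0,"tz": 0,"ax": 0,"ay": 0,"az": 0,"grip": 68},{"tx": 0,"ty": 0,"tz": 0,"ax": 0,"ay": 0,"az": 0,"grip": 74},{"tx": 0,"ty": 0,"tz": 0,"ax": 0,"ay": 0,"az": 0,"grip": 76},{"tx": 0,"ty": 0,"tz": 0,"ax": 0,"ay": 0,"az": 0,"grip": 76},{"tx": 0,"ty": 0,"tz": 0,"ax": 0,"ay": 0,"az": 0,"grip": 76}]'

```text
clock: 12.5
ee_pos: [432.1, -237.5, 302.6]
eef_rot: [-3.137, -0.521, -1.342]
force: [0.3, -0.5, -0.1]
grip_width: 0.817
grasp_force: 0.0
```

```bash
python3 - <<'E'
from h import *
p,r,st=pose();print(p,st['force'],st['q'],st['grip_width'],st['clock'])
o=[]
for c in ("scene","top"):
    s=eyes.snapshot(c)
    cr=s["image"][90:180,220:340,::-1] if c=="scene" else s["image"][150:240,380:500,::-1]
    o.append(cv2.resize(cr,(400,300),interpolation=cv2.INTER_CUBIC))
cv2.imwrite("pics/m4.png",np.hstack(o))
E
```

```text
[ 432.11620925 -237.48091453  302.64894007] [ 0.26620917 -0.5364318  -0.11179183] [-0.4579572  -0.23160481  2.0758793  -0.47220572  0.99837837  2.6528522 ] 0.8171334245465368 12.5
```

View pics/m4.png

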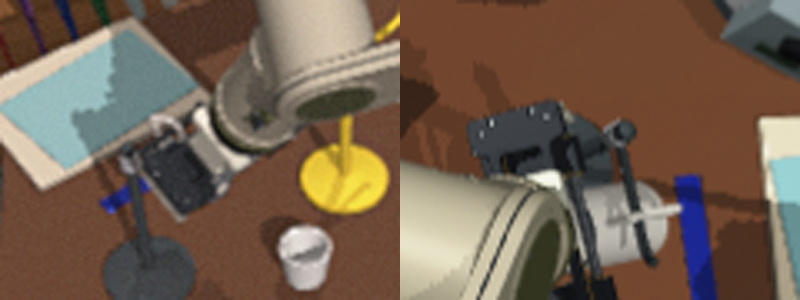

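Mug is hanging from the hook, handle up over the bar (left crop 168,128). Withdrawing straight back.

Request:
drive_tool --plan '[{"tx": 0,"ty": 0,"tz": -0.1,"ax": 0,"ay": 0,"az": 0,"grip": 76},{"tx": 0,"ty": 0,"tz": -0.2,"ax": 0,"ay": 0,"az": 0,"grip": 76},{"tx": 0,"ty": 0,"tz": -0.35,"ax": 0,"ay": 0,"az": 0,"grip": 76},{"tx": 0,"ty": 0,"tz": -0.6,"ax": 0,"ay": 0,"az": 0,"grip": 76},{"tx": 0,"ty": 0,"tz": -0.9,"ax": 0,"ay": 0,"az": 0,"grip": 80},{"tx": 0,"ty": 0,"tz": -0.9,"ax": 0,"ay": 0,"az": 0,"grip": 80}]'

```text
clock: 13.2
ee_pos: [417.1, -171.1, 426.3]
eef_rot: [-3.128, -0.527, -1.345]
force: [0.5, -0.4, 0.3]
grip_width: 0.856
grasp_force: 0.0
```

```bash
python3 - <<'E'
from h import *
p,r,st=pose();print(p,st['eef_rot'],st['q'],st['clock'])
print(rel([400,-60,430],down(0)))
for c in ("scene","top"):
    s=eyes.snapshot(c);W=cloud(s);P=W.reshape(-1,3)
    m=(np.hypot(P[:,0]-462,P[:,1]+352)<55)&(P[:,2]>90)&(P[:,2]<300);q=P[m];print(c,len(q),np.percentile(q,[2,50,98],axis=0).round().tolist())
    for d in find_in(c,"mug"): print(d)
E
```

```text
[ 417.07942422 -171.05769854  426.27372794] [-3.12755556 -0.52674484 -1.34531324] [-0.32386962 -0.43685694  2.00631744 -0.45343546  1.29399565  2.65239527] 13.2
([-0.633, -0.06, -0.396], [0.218, -0.288, -0.833])
scene 356 [[432.0, -387.0, 111.0], [475.0, -344.0, 157.0], [503.0, -303.0, 206.0]]
{'extent': [441.1, 257.8, 475.8, 288.2], 'confidence': 0.81}
{'extent': [264.5, 128.1, 290.1, 151.6], 'confidence': 0.79}
top 853 [[424.0, -389.0, 114.0], [458.0, -341.0, 169.0], [510.0, -302.0, 210.0]]
{'extent': [424.3, 205.2, 461.5, 230.3], 'confidence': 0.91}
{'extent': [149.0, 291.1, 193.8, 319.6], 'confidence': 0.72}
```

Request:
drive_tool --plan '[{"tx": -0.633,"ty": -0.06,"tz": -0.396,"ax": 0.218,"ay": -0.288,"az": -0.833,"grip": 80},{"tx": -0.633,"ty": -0.06,"tz": -0.396,"ax": 0.218,"ay": -0.288,"az": -0.833,"grip": 80},{"tx": -0.633,"ty": -0.06,"tz": -0.396,"ax": 0.218,"ay": -0.288,"az": -0.833,"grip": 80},{"tx": -0.633,"ty": -0.06,"tz": -0.396,"ax": 0.218,"ay": -0.288,"az": -0.833,"grip": 80},{"tx": -0.633,"ty": -0.06,"tz": -0.396,"ax": 0.218,"ay": -0.288,"az": -0.833,"grip": 80},{"tx": -0.633,"ty": -0.06,"tz": -0.396,"ax": 0.218,"ay": -0.288,"az": -0.833,"grip": 80},{"tx": -0.633,"ty": -0.06,"tz": -0.396,"ax": 0.218,"ay": -0.288,"az": -0.833,"grip": 80},{"tx": -0.633,"ty": -0.06,"tz": -0.396,"ax": 0.218,"ay": -0.288,"az": -0.833,"grip": 80},{"tx": -0.633,"ty": -0.06,"tz": -0.396,"ax": 0.218,"ay": -0.288,"az": -0.833,"grip": 80},{"tx": -0.633,"ty": -0.06,"tz": -0.396,"ax": 0.218,"ay": -0.288,"az": -0.833,"grip": 80}]'

```text
clock: 14.4
ee_pos: [399.3, -61.8, 422.0]
eef_rot: [-3.136, 0.013, 0.002]
force: [-0.1, 0.6, 0.1]
grip_width: 0.863
grasp_force: 0.0
```

```bash
python3 - <<'E'
from h import *
p,r,st=pose();print(p,st['eef_rot'],st['q'],st['clock'])
print(rel([548,85,420],down(27)))
E
```

```text
[399.25633502 -61.78406882 421.99789037] [-3.13569656e+00  1.34107830e-02  2.38877823e-03] [-2.81510906e-01 -4.23870130e-01  1.95787367e+00  1.90635300e-03
  1.62211440e+00  1.28702014e+00] 14.4
([0.994, -0.976, 0.006], [-0.006, 0.008, -0.298])
```

Request:
drive_tool --plan '[{"tx": 0.99,"ty": -0.976,"tz": 0.006,"ax": -0.006,"ay": 0.008,"az": -0.298,"grip": 60},{"tx": 0.99,"ty": -0.976,"tz": 0.006,"ax": -0.006,"ay": 0.008,"az": -0.298,"grip": 60},{"tx": 0.99,"ty": -0.976,"tz": 0.006,"ax": -0.006,"ay": 0.008,"az": -0.298,"grip": 60},{"tx": 0.99,"ty": -0.976,"tz": 0.006,"ax": -0.006,"ay": 0.008,"az": -0.298,"grip": 60},{"tx": 0.99,"ty": -0.976,"tz": 0.006,"ax": -0.006,"ay": 0.008,"az": -0.298,"grip": 60},{"tx": 0.99,"ty": -0.976,"tz": 0.006,"ax": -0.006,"ay": 0.008,"az": -0.298,"grip": 60}]'

```text
clock: 15.0
ee_pos: [548.6, 85.7, 419.2]
eef_rot: [3.138, 0.001, 0.468]
force: [-0.6, -0.5, -0.4]
grip_width: 0.645
grasp_force: 0.0
```

```bash
python3 - <<'E'
from h import *
p,r,st=pose();print(p,st['eef_rot'],st['q'],st['clock'])
print(rel([564.5,312,420],down(27)))
E
```

```text
[548.6043141   85.68244936 419.24131941] [3.13813390e+00 8.90921806e-04 4.67756502e-01] [ 0.06381177  0.00358828  1.59435853 -0.00353191  1.54310578  1.16694689] 15.0
([0.775, -1.299, -0.01], [0.002, 0.001, -0.002])
```

Request:
drive_tool --plan '[{"tx": 0.5,"ty": -0.9,"tz": -0.01,"ax": 0,"ay": 0,"az": 0,"grip": 60},{"tx": 0.5,"ty": -0.9,"tz": -0.01,"ax": 0,"ay": 0,"az": 0,"grip": 60},{"tx": 0.5,"ty": -0.9,"tz": -0.01,"ax": 0,"ay": 0,"az": 0,"grip": 60},{"tx": 0.5,"ty": -0.9,"tz": -0.01,"ax": 0,"ay": 0,"az": 0,"grip": 60}]'

```text
clock: 15.4
ee_pos: [553.2, 242.3, 422.7]
eef_rot: [3.138, -0.003, 0.469]
force: [-0.6, -0.3, 0.9]
grip_width: 0.646
grasp_force: 0.0
```

Request:
drive_tool --plan '[{"tx": 0.275,"ty": -0.399,"tz": 0.2,"ax": 0,"ay": 0,"az": 0,"grip": 60},{"tx": 0.275,"ty": -0.399,"tz": 0.2,"ax": 0,"ay": 0,"az": 0,"grip": 60},{"tx": 0.275,"ty": -0.399,"tz": 0.2,"ax": 0,"ay": 0,"az": 0,"grip": 60},{"tx": 0.275,"ty": -0.399,"tz": 0.2,"ax": 0,"ay": 0,"az": 0,"grip": 60}]'

```text
clock: 15.8
ee_pos: [564.3, 309.7, 392.5]
eef_rot: [3.135, -0.002, 0.466]
force: [-0.6, -0.3, 0.6]
grip_width: 0.643
grasp_force: 0.0
```

```bash
python3 - <<'E'
from h import *
p,r,st=pose();print(p,st['eef_rot'],st['q'],st['clock'])
print(rel([564.5,312,287],down(27)))
for c in ("scene","top"):
    s=eyes.snapshot(c);W=cloud(s);P=W.reshape(-1,3);P=P[~np.isnan(P[:,0])];L=r.inv().apply(P-p)
    f=L[(L[:,2]>120)&(L[:,2]<190)&(abs(L[:,0])<25)&(abs(L[:,1])<65)]
    for k in (f[f[:,1]>0],f[f[:,1]<0]):
        if len(k):print(c,"fing",len(k),np.percentile(k,[3,50,97],axis=0).round(1).tolist())
    z0=p[2]-155
    b=L[(L[:,2]>z0)&(L[:,2]<z0+80)&(abs(L[:,0])<35)&(abs(L[:,1])<22)]
    print(c,"probe",len(b),np.percentile(b,[2,50,98],axis=0).round(1).tolist())
    hb=L[(abs(L[:,2]-p[2]+60)<5)&(abs(L[:,0])<60)&(abs(L[:,1])<60)]
    if len(hb)>50: print("holder",len(hb),cv2.minAreaRect(hb[:,:2].astype(np.float32)))
E
```

```text
[564.28567314 309.67821761 392.4527155 ] [ 3.13549955e+00 -1.76941628e-03  4.66037420e-01] [ 0.4240851   0.25226625  1.37313556 -0.00602319  1.51416846  1.52918422] 15.8
([0.007, -0.017, 0.703], [0.004, -0.001, -0.003])
scene fing 32 [[-1.4, 29.0, 126.0], [9.1, 32.4, 168.0], [10.6, 42.2, 184.4]]
scene fing 13 [[8.1, -43.8, 165.6], [9.6, -37.3, 172.6], [10.9, -32.5, 184.5]]
scene probe 111 [[-7.8, -17.8, 238.0], [17.0, -8.2, 267.9], [18.8, 6.3, 315.8]]
holder 384 ((2.9807815551757812, -5.512989044189453), (72.36865234375, 69.940673828125), 0.5899762511253357)
top fing 1 [[-9.5, 37.6, 185.1], [-9.5, 37.6, 185.1], [-9.5, 37.6, 185.1]]
top probe 148 [[-15.2, -13.0, 237.6], [-11.0, 1.8, 260.4], [12.1, 9.4, 315.8]]
holder 311 ((0.7095146179199219, 0.506378173828125), (70.5406494140625, 63.798789978027344), 1.8232653141021729)
```

Request:
drive_tool --plan '[{"tx": 0.005,"ty": -0.019,"tz": 0.25,"ax": 0.004,"ay": 0,"az": 0,"grip": 60},{"tx": 0.005,"ty": -0.019,"tz": 0.5,"ax": 0.004,"ay": 0,"az": 0,"grip": 60},{"tx": 0.005,"ty": -0.019,"tz": 0.7,"ax": 0.004,"ay": 0,"az": 0,"grip": 60},{"tx": 0.005,"ty": -0.019,"tz": 0.703,"ax": 0.004,"ay": 0,"az": 0,"grip": 50},{"tx": 0.005,"ty": -0.019,"tz": 0.703,"ax": 0.004,"ay": 0,"az": 0,"grip": 40},{"tx": 0.005,"ty": -0.019,"tz": 0.703,"ax": 0.004,"ay": 0,"az": 0,"grip": 30},{"tx": 0.005,"ty": -0.019,"tz": 0.703,"ax": 0.004,"ay": 0,"az": 0,"grip": 18},{"tx": 0.005,"ty": -0.019,"tz": 0.703,"ax": 0.004,"ay": 0,"az": 0,"grip": 18},{"tx": 0.005,"ty": -0.019,"tz": 0.703,"ax": 0.004,"ay": 0,"az": 0,"grip": 18},{"tx": 0.005,"ty": -0.019,"tz": 0.703,"ax": 0.004,"ay": 0,"az": 0,"grip": 18}]' --squeeze 30

```text
clock: 16.9
ee_pos: [565.0, 314.0, 289.6]
eef_rot: [-3.141, -0.007, 0.467]
force: [-1.0, -1.4, 6.8]
grip_width: 0.255
grasp_force: 30.0
```

```bash
python3 - <<'E'
from h import *
p,r,st=pose();print(p,st['eef_rot'],st['clock'],st['force'],st['grip_width']*93)
E
```

```text
[565.03465793 314.0239817  289.63925298] [-3.14118255 -0.00672984  0.46683448] 16.9 [-0.95510168 -1.41671972  6.7552364 ] 23.75538413364909
```

Request:
drive_tool --plan '[{"tx": 0,"ty": 0,"tz": -0.1,"ax": 0,"ay": 0,"az": 0,"grip": 18},{"tx": 0,"ty": 0,"tz": -0.25,"ax": 0,"ay": 0,"az": 0,"grip": 18},{"tx": 0,"ty": 0,"tz": -0.5,"ax": 0,"ay": 0,"az": 0,"grip": 18},{"tx": 0,"ty": 0,"tz": -0.75,"ax": 0,"ay": 0,"az": 0,"grip": 18},{"tx": 0,"ty": 0,"tz": -0.9,"ax": 0,"ay": 0,"az": 0,"grip": 18},{"tx": 0,"ty": 0,"tz": -0.9,"ax": 0,"ay": 0,"az": 0,"grip": 18},{"tx": 0,"ty": 0,"tz": -0.9,"ax": 0,"ay": 0,"az": 0,"grip": 18}]'

```text
clock: 17.6
ee_pos: [563.8, 313.6, 422.2]
eef_rot: [-3.14, -0.004, 0.467]
force: [0.4, 0.3, -2.0]
grip_width: 0.258
grasp_force: 30.0
```

```bash
python3 - <<'E'
from h import *
p,r,st=pose();print(p,st['eef_rot'],st['clock'],st['force'],st['grip_width']*93)
for c in ("scene","top"):
    s=eyes.snapshot(c);W=cloud(s);P=W.reshape(-1,3);P=P[~np.isnan(P[:,0])];L=r.inv().apply(P-p)
    for a,b in ((186,222),(230,262),(266,295)):
        k=L[(L[:,2]>a)&(L[:,2]<b)&(abs(L[:,0])<30)&(abs(L[:,1])<30)]
        if len(k):print(c,a,len(k),np.percentile(k,[3,50,97],axis=0).round(1).tolist())
E
```

```text
[563.84170939 313.57323511 422.22104538] [-3.14049701 -0.00371713  0.46688253] 17.6 [ 0.39078173  0.32005324 -1.99712408] 23.947988125116527
scene 186 44 [[7.7, -12.7, 187.4], [14.6, -3.6, 205.4], [15.8, 9.6, 220.4]]
scene 230 8 [[3.3, -7.3, 247.3], [6.5, -1.7, 256.4], [8.0, 3.7, 258.8]]
scene 266 1 [[3.6, -5.9, 267.8], [3.6, -5.9, 267.8], [3.6, -5.9, 267.8]]
top 186 41 [[-18.8, -4.2, 189.6], [-17.3, 8.1, 206.8], [-5.6, 13.7, 220.8]]
top 230 7 [[-10.8, -2.1, 235.8], [-9.6, 3.5, 257.9], [0.2, 12.0, 261.2]]
top 266 1 [[-10.2, 3.1, 266.6], [-10.2, 3.1, 266.6], [-10.2, 3.1, 266.6]]
```

```bash
cat >> h.py <<'E'
th=np.radians(-12.6);t=np.radians(25)
N=np.array([-np.sin(t)*np.cos(th),-np.sin(t)*np.sin(th),np.cos(t)])
Y=-np.array([-np.sin(th),np.cos(th),0]);RM=R.from_matrix(np.c_[np.cross(Y,-N),Y,-N])
TIP=np.array([-1.7,0,278.5]);MARK=np.array([593.5,-78,49.5])
def tcp_for(h,mark=MARK): return mark+N*h-RM.apply(TIP)
E
python3 - <<'E'
from h import *
print(N,tcp_for(60),tcp_for(0),RM.as_euler("xyz"))
p,r,s=pose();print(rel(tcp_for(60),RM))
mid=(p+(tcp_for(60)-p)*0.4);print(rel([mid[0],mid[1],430],down(-12.6)))
E
```

```text
[-0.41244025  0.09219132  0.90630779] [455.39259452 -47.12933739 357.00363696] [480.13900925 -52.66081644 302.62516973] [ 3.14159265 -0.43633231 -0.21991149]
([-1.725, 1.822, 0.417], [-0.096, 0.267, 0.43])
([-0.69, 0.729, -0.068], [-0.001, 0.0, 0.437])
```

Request:
drive_tool --plan '[{"tx": -0.8,"ty": 0.84,"tz": -0.07,"ax": 0,"ay": 0,"az": 0.43,"grip": 18},{"tx": -0.8,"ty": 0.84,"tz": -0.07,"ax": 0,"ay": 0,"az": 0.43,"grip": 18},{"tx": -0.8,"ty": 0.84,"tz": -0.07,"ax": 0,"ay": 0,"az": 0.43,"grip": 18},{"tx": -0.8,"ty": 0.84,"tz": -0.07,"ax": 0,"ay": 0,"az": 0.43,"grip": 18},{"tx": -0.8,"ty": 0.84,"tz": -0.07,"ax": 0,"ay": 0,"az": 0.43,"grip": 18},{"tx": -0.8,"ty": 0.84,"tz": -0.07,"ax": 0,"ay": 0,"az": 0.43,"grip": 18}]'

```text
clock: 18.3
ee_pos: [513.0, 146.0, 430.6]
eef_rot: [-3.14, 0.001, -0.211]
force: [0.4, -0.1, -1.0]
grip_width: 0.254
grasp_force: 30.0
```

```bash
python3 - <<'E'
from h import *
p,r,s=pose();print(p,s['eef_rot'],rel(tcp_for(60),RM))
E
```

```text
[513.01727558 146.02753493 430.59456801] [-3.13952324e+00  5.24251720e-04 -2.11491899e-01] ([-0.105, 1.341, 0.488], [-0.002, 0.278, 0.005])
```

Request:
drive_tool --plan '[{"tx": -0.1,"ty": 0.9,"tz": 0,"ax": 0,"ay": 0.278,"az": 0.005,"grip": 18},{"tx": -0.1,"ty": 0.9,"tz": 0,"ax": 0,"ay": 0.278,"az": 0.005,"grip": 18},{"tx": -0.1,"ty": 0.9,"tz": 0,"ax": 0,"ay": 0.278,"az": 0.005,"grip": 18},{"tx": -0.1,"ty": 0.9,"tz": 0,"ax": 0,"ay": 0.278,"az": 0.005,"grip": 18},{"tx": -0.1,"ty": 0.9,"tz": 0,"ax": 0,"ay": 0.278,"az": 0.005,"grip": 18}]'

```text
clock: 18.8
ee_pos: [470.2, 18.0, 430.9]
eef_rot: [-3.137, -0.436, -0.218]
force: [-0.6, 0.1, -1.6]
grip_width: 0.258
grasp_force: 30.0
```

```bash
python3 - <<'E'
from h import *
p,r,s=pose();print(p,s['eef_rot'],rel(tcp_for(25),RM))
E
```

```text
[470.15809856  17.97841751 430.86757198] [-3.13669544 -0.43633061 -0.21759377] ([-0.21, 0.449, 0.676], [-0.004, 0.0, 0.001])
```

Moving to about 25 mm off the glass over the ring, then taking a look.

Request:
drive_tool --plan '[{"tx": -0.21,"ty": 0.449,"tz": 0.3,"ax": -0.004,"ay": 0,"az": 0.001,"grip": 18},{"tx": -0.21,"ty": 0.449,"tz": 0.5,"ax": -0.004,"ay": 0,"az": 0.001,"grip": 18},{"tx": -0.21,"ty": 0.449,"tz": 0.676,"ax": -0.004,"ay": 0,"az": 0.001,"grip": 18},{"tx": -0.21,"ty": 0.449,"tz": 0.676,"ax": -0.004,"ay": 0,"az": 0.001,"grip": 18},{"tx": -0.21,"ty": 0.449,"tz": 0.676,"ax": -0.004,"ay": 0,"az": 0.001,"grip": 18}]'

```text
clock: 19.3
ee_pos: [471.2, -49.5, 326.2]
eef_rot: [-3.141, -0.435, -0.219]
force: [1.3, 1.1, -0.5]
grip_width: 0.258
grasp_force: 30.0
```

```bash
python3 - <<'E'
from h import *
p,r,s=pose();print(p,s['eef_rot'],s['force'],s['q'])
def proj(c,s,X):
    T=s["world_from_camera"];q=T[:3,:3].T@(X-T[:3,3]);x=q[:2]/q[2];x=x*(1+s["k1"]*(x@x));K=s["camera_matrix"];return K[:2,:2]@x+K[:2,2]
o=[]
for c,(a,b) in (("scene",(262,202)),("top",(320,155))):
    s=eyes.snapshot(c)
    W=cloud(s);P=W.reshape(-1,3);P=P[~np.isnan(P[:,0])];L=r.inv().apply(P-p)
    for z0,z1 in ((190,224),(228,262),(266,285)):
        k=L[(L[:,2]>z0)&(L[:,2]<z1)&(abs(L[:,0])<25)&(abs(L[:,1])<25)]
        if len(k):print(c,z0,len(k),np.percentile(k,[3,50,97],axis=0).round(1).tolist())
    print(c,"tip pred",proj(c,s,p+r.apply(TIP)),"mark pred",proj(c,s,MARK))
    o.append(cv2.resize(s["image"][b:b+30,a:a+40,::-1],(400,300),interpolation=cv2.INTER_CUBIC))
cv2.imwrite("pics/m5.png",np.hstack(o))
E
```

```text
[471.24506616 -49.53993016 326.19884465] [-3.14145266 -0.43535742 -0.21869033] [ 1.28745073  1.14712036 -0.47254689] [-0.21189861 -0.39887958  2.1474997  -0.00333114  0.95762569  1.57887148]
scene 190 73 [[-8.6, -13.6, 191.4], [14.0, -10.7, 207.1], [18.3, 6.7, 222.7]]
scene 228 27 [[-2.0, -9.6, 231.8], [6.6, -6.4, 249.7], [13.4, 0.9, 261.1]]
scene 266 5 [[3.5, -5.3, 269.5], [6.4, -3.8, 273.9], [8.1, -1.9, 280.1]]
scene tip pred [284.26127201 217.69954949] mark pred [282.00300964 221.68560293]
top 190 25 [[13.4, -10.5, 191.8], [15.4, -0.6, 211.1], [16.4, 9.7, 222.5]]
top 228 1 [[8.2, 0.9, 259.6], [8.2, 0.9, 259.6], [8.2, 0.9, 259.6]]
top tip pred [339.17453343 173.71711663] mark pred [339.89299233 172.26464041]
```

View pics/m5.png

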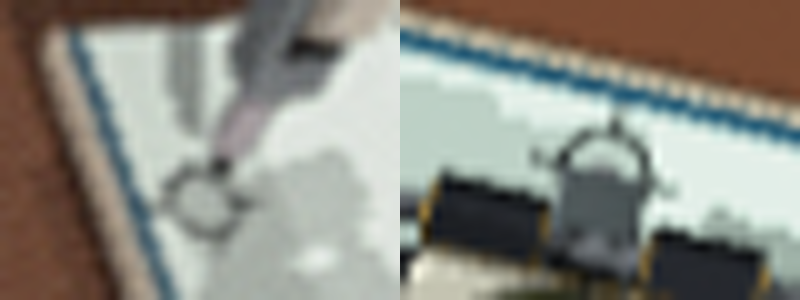

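Left crop: the tip's end is at about (220,165), just short of the ring's centre at about (203,203). That puts the ring about 1.5 mm nearer in x than I had modelled. I'll correct for this and approach in steps.

```bash
sed -i 's/^TIP=.*/TIP=np.array([-1.7,0,278.5]);MARK=np.array([592.,-77.5,48.9])/' h.py
cat > f.py <<'E'
from h import *
import sys
F=[];P=[]
for i in range(8):
    s=eyes.snapshot("scene");o=ctrl.observe();F.append(o["force"]);P.append(o["ee_pos"])
F=np.array(F);p=np.mean(P,0);r=R.from_euler("xyz",o["eef_rot"])
print("F.N",(F@N).mean().round(2),"sd",(F@N).std().round(2),"F",F.mean(0).round(2),"p",p.round(1),"psd",np.std(P,0).round(2),"clock",o["clock"])
tip=p+r.apply(TIP);print("tip height over mark plane",((tip-MARK)@N).round(2),"in-plane err x,y",((tip-MARK)@np.c_[RM.apply([1,0,0]),RM.apply([0,1,0])]).round(2),"tilt err deg",np.degrees((RM.inv()*r).magnitude()).round(2))
print("to h=4:",rel(tcp_for(4),RM))
E
python3 f.py
```

```text
F.N -1.47 sd 0.53 F [ 0.08 -0.03 -1.59] p [471.3 -50.  328.2] psd [0.35 0.22 0.69] clock 19.8
tip height over mark plane 26.96 in-plane err x,y [ 5.09 -0.43] tilt err deg 0.2
to h=4: ([-0.023, 0.001, 0.148], [0.0, -0.002, -0.0])
```

Request:
drive_tool --plan '[{"tx": -0.034,"ty": 0.003,"tz": 0.06,"ax": 0,"ay": 0,"az": 0,"grip": 18},{"tx": -0.034,"ty": 0.003,"tz": 0.13,"ax": 0,"ay": 0,"az": 0,"grip": 18},{"tx": -0.034,"ty": 0.003,"tz": 0.15,"ax": 0,"ay": 0,"az": 0,"grip": 18},{"tx": -0.034,"ty": 0.003,"tz": 0.15,"ax": 0,"ay": 0,"az": 0,"grip": 18},{"tx": -0.034,"ty": 0.003,"tz": 0.15,"ax": 0,"ay": 0,"az": 0,"grip": 18}]'

```text
clock: 20.3
ee_pos: [475.5, -52.0, 303.8]
eef_rot: [3.141, -0.438, -0.22]
force: [0.6, -0.2, -1.2]
grip_width: 0.258
grasp_force: 30.0
```

```bash
cat >> f.py <<'E'
def proj(s,X):
    T=s["world_from_camera"];q=T[:3,:3].T@(X-T[:3,3]);x=q[:2]/q[2];x=x*(1+s["k1"]*(x@x));K=s["camera_matrix"];return K[:2,:2]@x+K[:2,2]
if len(sys.argv)>1:
    t=eyes.snapshot("top");o=[]
    for q,(a,b) in ((s,(272,207)),(t,(330,160))):
        print("tip pred",proj(q,tip).round(2),"mark pred",proj(q,MARK).round(2))
        o.append(cv2.resize(q["image"][b:b+24,a:a+24,::-1],(384,384),interpolation=cv2.INTER_CUBIC))
    cv2.imwrite(sys.argv[1],np.hstack(o))
E
python3 f.py pics/m6.png
```

```text
F.N -1.37 sd 0.66 F [-0.08 -0.11 -1.53] p [475.6 -52.  304.4] psd [0.04 0.02 0.1 ] clock 20.7
tip height over mark plane 3.4 in-plane err x,y [-0.91  0.59] tilt err deg 0.18
to h=4: ([0.012, -0.003, -0.004], [0.0, -0.002, -0.0])
tip pred [282.96 220.95] mark pred [282.46 221.67]
tip pred [339.77 173.4 ] mark pred [339.7 172.8]
```

View pics/m6.png

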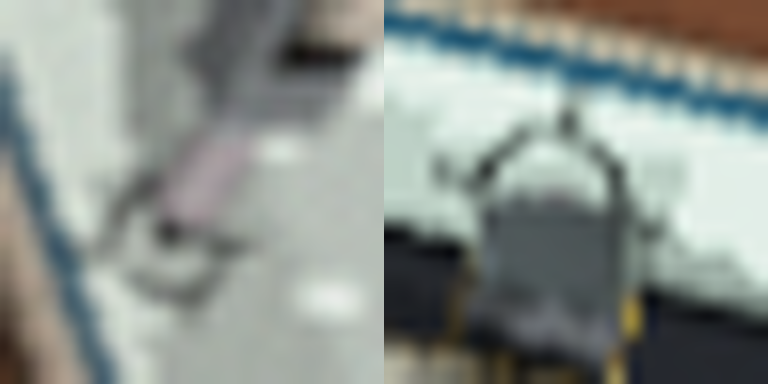

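The tip sits inside the ring in both views (left crop tip at about 172,230, ring centre about 167,243). One small nudge, then press gently.

Request:
drive_tool --plan '[{"tx": 0.005,"ty": -0.003,"tz": 0.01,"ax": 0,"ay": 0,"az": 0,"grip": 18},{"tx": 0.005,"ty": -0.003,"tz": 0.02,"ax": 0,"ay": 0,"az": 0,"grip": 18},{"tx": 0.005,"ty": -0.003,"tz": 0.02,"ax": 0,"ay": 0,"az": 0,"grip": 18},{"tx": 0.005,"ty": -0.003,"tz": 0.02,"ax": 0,"ay": 0,"az": 0,"grip": 18}]'

```text
clock: 21.15
ee_pos: [477.6, -51.9, 301.9]
eef_rot: [3.141, -0.439, -0.22]
force: [-0.2, -0.3, -0.6]
grip_width: 0.256
grasp_force: 30.0
```

```bash
python3 f.py
```

```text
F.N 0.15 sd 0.19 F [0.45 0.09 0.36] p [477.6 -51.9 301.9] psd [0.02 0.01 0.03] clock 21.55
tip height over mark plane 0.31 in-plane err x,y [-0.22  0.12] tilt err deg 0.17
to h=4: ([0.007, -0.0, -0.025], [0.0, -0.002, -0.0])
```

Request:
drive_tool --plan '[{"tx": 0,"ty": 0,"tz": 0.007,"ax": 0,"ay": 0,"az": 0,"grip": 18},{"tx": 0,"ty": 0,"tz": 0.013,"ax": 0,"ay": 0,"az": 0,"grip": 18},{"tx": 0,"ty": 0,"tz": 0.013,"ax": 0,"ay": 0,"az": 0,"grip": 18}]'

```text
clock: 21.85
ee_pos: [478.4, -52.1, 300.0]
eef_rot: [3.141, -0.439, -0.22]
force: [0.3, 0.7, 1.7]
grip_width: 0.257
grasp_force: 30.0
```

```bash
python3 f.py
```

```text
F.N 1.16 sd 0.43 F [0.26 0.43 1.36] p [478.4 -52.1 300. ] psd [0.01 0.01 0.02] clock 22.25
tip height over mark plane -1.69 in-plane err x,y [-0.25  0.14] tilt err deg 0.17
to h=4: ([0.007, -0.0, -0.038], [0.0, -0.002, -0.0])
```

Request:
drive_tool --plan '[{"tx": 0,"ty": 0,"tz": 0.006,"ax": 0,"ay": 0,"az": 0,"grip": 18},{"tx": 0,"ty": 0,"tz": 0.006,"ax": 0,"ay": 0,"az": 0,"grip": 18},{"tx": 0,"ty": 0,"tz": 0.006,"ax": 0,"ay": 0,"az": 0,"grip": 18},{"tx": 0,"ty": 0,"tz": 0.006,"ax": 0,"ay": 0,"az": 0,"grip": 18}]'

```text
clock: 22.65
ee_pos: [478.7, -52.2, 299.2]
eef_rot: [3.141, -0.439, -0.22]
force: [0.9, 0.2, 1.6]
grip_width: 0.259
grasp_force: 30.0
```

```bash
python3 f.py; python3 - <<'E'
from h import *
s=eyes.snapshot("top");W=cloud(s);P=W.reshape(-1,3)
m=(np.hypot(P[:,0]-462,P[:,1]+352)<55)&(P[:,2]>90)&(P[:,2]<300);q=P[m];print("mug",len(q),np.percentile(q,[2,50,98],axis=0).round().tolist())
print(ctrl.observe()["joint_vel"].round(4),[ (d["extent"],d["confidence"]) for d in find_in("top","mug")])
E
```

```text
F.N 1.45 sd 0.36 F [0.2  0.32 1.65] p [478.7 -52.2 299.2] psd [0.01 0.01 0.02] clock 23.05
tip height over mark plane -2.63 in-plane err x,y [-0.4   0.13] tilt err deg 0.16
to h=4: ([0.008, -0.0, -0.044], [0.0, -0.002, -0.0])
mug 856 [[424.0, -389.0, 115.0], [458.0, -341.0, 169.0], [510.0, -301.0, 211.0]]
[ 0.0011 -0.0001  0.002   0.0001  0.0015 -0.0005] [([149.5, 291.7, 190.3, 319.4], 0.85), ([418.4, 205.2, 464.8, 230.7], 0.55)]
```

```bash
python3 -c "
from bench import ticket
print(ticket.close_job())"
```

```text
the job is handed in; nothing more can be done
None
```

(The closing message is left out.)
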